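# Fit the missing stop post on the shaker and set the outer dial ring

## Task

Get the shaker ready: take the spare stop post from its stand, lower its hammer head through the strut's slot midway between the two posts already fitted, and give it a quarter turn so that it sits crosswise like those two, its collar down on the strut, caught under the lips. Then turn only the outer ring of the double dial clockwise until its raised pointer rib lines up with the small metal set tab at the dial's rim, leaving the inner knob and the tab as they are. Do not disturb the bottle, jars and beaker standing about.

Things in the scene. Friction and masses are not known exactly. Their poses are not given: they have to be found in the camera images.
- shaker: Fixed white housing, 170 (its x) x 190 (its y) x 45 mm high; origin under its centre, x away from its front edge, yaw varies. On top a slotted strut 44 mm wide, 24 mm high runs along y at x = +45 mm; in front of it, at x = -42 mm, y = 0, a double dial. Two fitted posts like the spare one stand in the strut at y = -45 and +75 mm, tabs crosswise (long along x), rising 36 mm above it.
- slot_target (a point): Point on the slot's centre line, level with the top of the strut's lips (69 mm above the bench), midway between the two fitted posts (60 mm from each). Slot 16 mm wide along the shaker's y, 180 mm long; lips 4 mm thick; channel 38 mm wide inside, 21 mm deep from lip top to floor.
- post: Loose hammer-head post, 100 to 210 g. Origin on its axis at the underside of its round collar (40 mm wide, 4 mm thick). Above, a flat grip tab 30 mm long (x) x 12 mm thick (y), 4 to 36 mm above the origin. Below, a 10 mm shank and a head 30 mm long (x) x 11 mm wide, 7 to 14 mm below the origin. Starts upright in its stand at any yaw; fitted when its origin is level with the lip top.
- stand: Fixed grey ring on the bench, 50 mm outside, 35 mm hole, 22 mm high, origin under its centre; the post hangs in it by its collar and lifts straight out.
- dial_center (a point): Point on the dial's vertical axis at the housing's top (45 mm above the bench). The outer ring is a black ribbed cylinder, 52 mm across, from 2 to 22 mm above this point. The inner knob, 25 mm across, stands on top of it from 22.5 to 38.5 mm above this point.
- outer_ring (a joint): Angle of the outer ring (rad), 0 when its pointer points along the shaker's +x, growing clockwise seen from above; limits -2.8 and 2.8; turns freely with about 0.05 N m of friction and stays where it is left.
- ring_mark (a point): Point 38 mm from the dial's axis, in the direction of the outer ring's pointer (a raised white rib 11 x 4 mm on the ring's top face); it turns with the ring.
- set_tab (a joint): Angle of the set tab (rad), same zero and sense as the outer ring; it shows the wanted setting and always lies clockwise of the ring's pointer at the start, by 0.9 to 2.6 rad.
- tab_mark (a point): Point 38 mm from the dial's axis on the set tab, a flat bare-metal plate 12 x 7 x 2.5 mm lying on the dial plate, 34 to 46 mm from the axis.
- inner_knob (a joint): Angle of the inner knob (rad), same zero and sense; turns very easily (0.008 N m) and must stay as it is.
- inner_mark (a point): Point 20 mm from the dial's axis in the direction of the inner knob's own white pointer line; turns with the inner knob.
- amber_bottle: Loose bottle, 62 mm wide, 162 mm tall, standing between the shaker and the stand; origin under its centre.
- jar_far: Loose jar with green lid, 44 mm wide, 74 mm tall, beyond the stand; origin under its centre.
- jar_right: Loose jar with green lid, 44 mm wide, 74 mm tall, right of the stand; origin under its centre.
- glass_beaker: Loose clear beaker, 75 mm wide, 92 mm tall, on the robot's side of the stand; origin under its centre.
Not all that is in view belongs to the job. Leave any red or turquoise look-alike of the post alone.

How it is judged:
By the outcome, as a careful person would: the job done as asked, in the order asked, and still so for the second after the job is handed in, with the robot touching nothing.
It also fails if it takes over 64 s, if anything falls off the work surface, if the arm or the gripper's body presses on something with over 40 N, if the wrist force passes 120 N, or if a joint passes its speed limit or range.

## Robot

A 7-joint arm with a two-finger parallel gripper is mounted at the origin on a cart in front of the work surface, level with it; the furniture and walls round the work are solid. World frame = base frame: x ahead of the robot, y to its left, z up, the work surface at z = 0. Lengths are in m, angles in degrees, forces in N, time in s.
With the tool pointing down it reaches from about 0.4 to 0.85 m from the base axis. Payload 4.4 kg.
Tool frame: the origin (TCP) lies on the centre line of the jaws, within the pads' length; the fingertips stand 14 mm ahead of it and the grasp point (between the pads) lies 5 mm behind it; z points along the fingers, y is the line along which they close (so a half turn about z gives the same grasp; the last joint's range is limited). The gripper opens to 94 mm and grips with 3 to 60 N. Pads are 16 mm wide; open, the fingers measure 119 mm over their backs; the gripper's body (75 mm by 177 mm) begins 78 mm behind the grasp point.
Start: joints at [59.828, 36.005, 2.206, 86.941, -1.547, 57.084, -1.146], TCP at [0.289, -0.582, 0.219] pointing down, gripper open.
Joint ranges: [-175.42, 175.42], [-21.48, 121.26], [-71.46, 75.88], [10.55, 141.38], [-63.04, 243.04], [13.31, 113.54], [-168.57, 168.57]. Speed limits (degrees/s): [147.25, 147.25, 180, 180, 180, 180, 180].

## Interface

Orientations are given as a 3x3 rotation matrix whose columns are the frame's x, y, z axes.
In Python, from rig import r, read_camera, camera_model gives the robot as it stands.
- The arm moves only by the tool send_rows, never from a script. Its argument "increments" is one flat list of numbers, 7 for each row, row after row: the shift along the world's x, y, z in mm, then the turn, a rotation vector about the world's x, y, z in rad, then the closure, from -1 (fully open) to 1 (shut). A call has 1 to 5 rows; each row is the pose to reach, as a shift and turn from the pose commanded when the call began; what a row does not reach only later rows make up. A row lasts 1/8 s, in which the tool goes at most 62.5 mm and 10.7 degrees, less where a joint would pass 70% of its speed; a pose out of reach is approached as far as the arm can. A call with a gripper value outside its range is refused whole. The fingers move at their own pace and stop on an object; "force" is the grip in N (left out, the last holds). Time passes only in rows, so rows that repeat a pose let the fingers close. It gives the time, the measured TCP pose, the force, the opening and the grip force at its end, in the units of the state.
- r.get_state(): the state, without advancing time (a new reading comes with each control period).
- read_camera(name): name is "side" or "top" or "wrist"; returns the picture (384x512x3 uint8, blue, green, red); there is no depth.
- camera_model(name): a dict with "fovy" (degrees; the focal length in pixels is half the picture's height over the tangent of half this angle, whatever the lens; pixels are square), "cx", "cy" (the principal point, pixels), "k1" (the pictures are not rectified: a ray, as slopes to the right and down, at radius r is drawn at 1 + k1 r^2 times it, then the intrinsics apply), "world_to_cam" (4x4, takes a point from world to camera coordinates). Camera axes: x right, y up, looking along -z (the intrinsics and any distortion apply to the point x, -y, -z); pixel columns grow to the right and rows downward; lengths in m; the calibration is good to about 2 mm. A picture is of the moment at which its call begins: read the wrist's pose just before it. camera_model takes no time and is no camera call; for the wrist camera it gives the pose at the moment of the call.
- r.close_job(): hands the job in; it is judged then, once.
The state is a dict: "time": time; "joint_pos": joint angles; "joint_velocities": joint speeds; "tau": joint torques, N m; "tool_pos": TCP position; "tcp_rot": TCP orientation; "wrist_force": force on the tool from outside, world axes, zero at the start; "ft_torque": the same for the moment, N m; "grip_width": opening from 0.0 (shut) to 1.0 (fully open); "finger_force": force on a finger pad.
Only numpy, scipy, OpenCV 4.12 (cv2) and the standard library are available. Lean on these libraries where they do the work, as an engineer would, in place of code of your own. Each camera call takes 0.05 s, during which the arm holds its last target. There are 200 camera calls.

## Working session

There is one attempt and no reset: what is moved stays moved. The work goes in short steps, Python scripts to look and compute and a tool call to move; the robot and the scene stay as the last step left them, time stands still between calls to the robot, and variables do not carry over. Pictures are saved under pics/ and viewed, at most 10 in all, crops included, and the job is handed in when it is done.

Besides the shell and the picture viewer there is one more tool, called after "Request:" as name(argument=value, ...) on one line, values as JSON. send_rows: Moves the arm, as the interface text tells. Its arguments: {"type":"object","properties":{"increments":{"type":"array"},"force":{"type":"number"}},"required":["increments"]}

```bash
ls; mkdir -p pics; cat > h.py <<'E'
import numpy as np,cv2
from rig import r,read_camera,camera_model
def ray(m,u,v):
    f=192/np.tan(np.radians(m["fovy"])/2)
    d=np.array([(u-m["cx"])/f,(v-m["cy"])/f]);s=d.copy()
    for _ in range(20): s=d/(1+m["k1"]*(s@s))
    T=np.linalg.inv(np.array(m["world_to_cam"]))
    return T[:3,3],T[:3,:3]@np.array([s[0],-s[1],-1])
def onz(m,u,v,z):
    o,d=ray(m,u,v);return o+d*(z-o[2])/d[2]
def proj(m,p):
    f=192/np.tan(np.radians(m["fovy"])/2)
    c=(np.array(m["world_to_cam"])@np.append(p,1))[:3]
    s=np.array([c[0],-c[1]])/-c[2];s=s*(1+m["k1"]*(s@s))
    return s*f+[m["cx"],m["cy"]]
E
python3 - <<'E'
from h import *
s=r.get_state();print(s)
for n in ["top","side"]:
    i=read_camera(n);m=camera_model(n);cv2.imwrite(f"pics/{n}0.png",i)
    print(n,{k:m[k] for k in("fovy","cx","cy","k1")},np.linalg.inv(m["world_to_cam"]).round(3).tolist())
a=cv2.imread("pics/top0.png");cv2.imwrite("pics/top0v.png",cv2.resize(a,(800,600),interpolation=cv2.INTER_CUBIC))
a=cv2.imread("pics/side0.png");cv2.imwrite("pics/side0v.png",cv2.resize(a,(800,600),interpolation=cv2.INTER_CUBIC))
E
```

```text
pics
{'time': 0.0, 'joint_pos': array([59.82712045, 36.05835873,  2.20521619, 86.99369229, -1.54589806,
       57.08505764, -1.14633124]), 'joint_velocities': array([-0.02259419,  0.07835902, -0.0285423 ,  0.08721849, -0.06586384,
       -0.00514072, -0.0798989 ]), 'tau': array([ 3.38825257e-04, -5.49735332e+01,  1.14402082e+00, -1.86635596e+01,
       -5.21173887e-02,  2.36863521e-02,  1.83388142e-04]), 'tool_pos': array([ 0.28875766, -0.58163487,  0.21857415]), 'tcp_rot': array([[ 8.95704744e-01,  4.44648418e-01, -8.92496118e-04],
       [ 4.44649309e-01, -8.95703231e-01,  1.64777285e-03],
       [-6.67320637e-05, -1.87276574e-03, -9.99998244e-01]]), 'wrist_force': array([0.12223829, 0.33894155, 0.1641166 ]), 'ft_torque': array([-0.05331099, -0.01930616, -0.00451189]), 'finger_force': 0.0, 'grip_width': 1.0012218720370338}
top {'fovy': 55.54974481263666, 'cx': 257.82796314240426, 'cy': 189.55107986346292, 'k1': -0.0171853560199184} [[0.002, 0.997, -0.083, 0.402], [-1.0, 0.002, 0.003, -0.14], [0.003, 0.083, 0.997, 0.96], [0.0, 0.0, 0.0, 1.0]]
side {'fovy': 46.544632812911985, 'cx': 260.17668439181307, 'cy': 189.94810015053488, 'k1': -0.11697712174310546} [[-0.929, 0.198, -0.312, 0.105], [-0.37, -0.474, 0.799, 0.791], [0.01, 0.858, 0.514, 0.696], [0.0, 0.0, 0.0, 1.0]]
```

View pics/top0v.png

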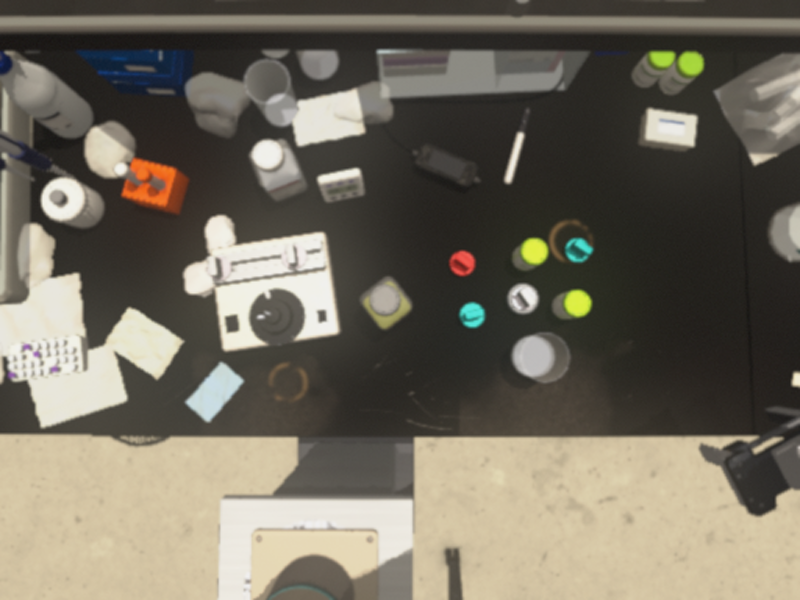

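View pics/side0v.png

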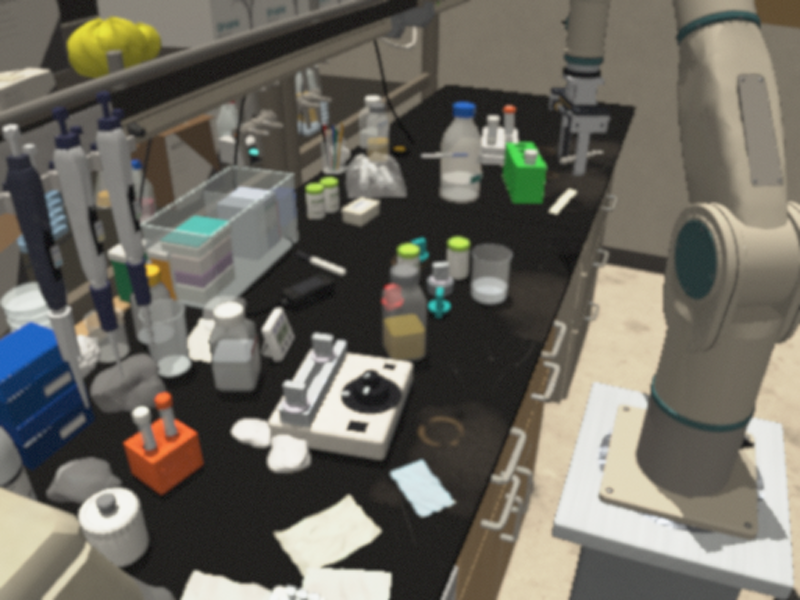

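The top view shows the spare post in its ring at about (523,298) of the 800x600 enlargement. The fitted posts are near (220,265) and (293,255), the dial axis is near (275,318), and jars and beaker surround the stand. The side view confirms that the shaker's front faces the robot.

```bash
python3 - <<'E'
from h import *
m=camera_model("top");k=.64
for n,u,v,z in [("post",522,298,.058),("fitL",217,264,.105),("fitR",292,252,.105),("dial",276,318,.067),("hFL",222,350,.045),("hFR",339,333,.045),("hBR",326,234,.045),("jarR",578,303,.074),("jarF",535,250,.074),("beaker",540,357,.01),("bottle",385,297,.162),("bottlebase",387,304,.0),("cyan",471,315,.03)]:
    print(n,onz(m,u*k,v*k,z).round(3))
i=read_camera("wrist");cv2.imwrite("pics/w0.png",i);m=camera_model("wrist")
print({k:m[k] for k in("fovy","cx","cy","k1")},np.linalg.inv(m["world_to_cam"]).round(3).tolist())
a=cv2.imread("pics/top0.png")
c=cv2.resize(a[165:215,310:390],(800,500),interpolation=cv2.INTER_CUBIC);cv2.imwrite("pics/c0.png",c)
E
```

```text
post [ 0.475 -0.332  0.058]
fitL [0.522 0.139 0.105]
fitR [0.54  0.026 0.105]
dial [0.442 0.056 0.067]
hFL [0.391 0.147 0.045]
hFR [ 0.419 -0.041  0.045]
hBR [ 0.58  -0.018  0.045]
jarR [ 0.466 -0.417  0.074]
jarF [ 0.55  -0.351  0.074]
beaker [ 0.381 -0.371  0.01 ]
bottle [ 0.468 -0.117  0.162]
bottlebase [ 0.469 -0.116  0.   ]
cyan [ 0.449 -0.254  0.03 ]
{'fovy': 59.88640181011524, 'cx': 252.12257112625073, 'cy': 193.01017445595704, 'k1': -0.07663029710968643} [[0.445, 0.864, 0.237, 0.358], [-0.895, 0.43, 0.116, -0.548], [-0.002, -0.263, 0.965, 0.384], [0.0, 0.0, 0.0, 1.0]]
```

View pics/c0.png

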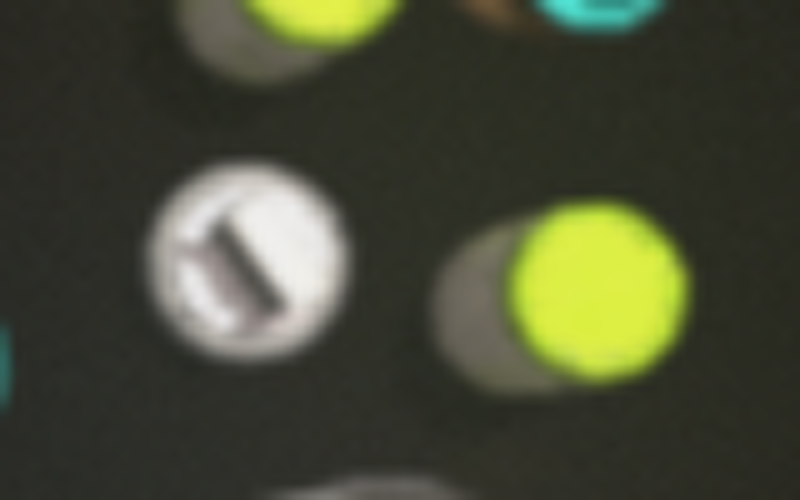

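The crop shows the spare post's tab running from about (225,220) to (280,300), so its long axis is at a world azimuth of roughly 35°. I'll go above it with the jaws half open and the tool turned about 9°.

Request:
send_rows(increments=[37,50,0,0,0,0.05,-0.1,74,100,-10,0,0,0.1,-0.1,111,150,-30,0,0,0.16,-0.1,148,200,-50,0,0,0.16,-0.1,180,243,-60,0,0,0.16,-0.1])

```text
time: 0.78
tool_pos: [0.4695, -0.3373, 0.1585]
tcp_rot: [[0.814, 0.581, -0.001], [0.581, -0.814, 0.001], [-0.0, -0.001, -1.0]]
wrist_force: [1.2, -0.4, -0.4]
grip_width: 0.56
finger_force: 0.0
```

Request:
send_rows(increments=[5,7,-10,0,0,0,-0.1,5,7,-10,0,0,0,-0.1])

```text
time: 1.02
tool_pos: [0.4736, -0.3317, 0.1487]
tcp_rot: [[0.813, 0.583, -0.002], [0.583, -0.813, 0.001], [-0.001, -0.002, -1.0]]
wrist_force: [-0.5, -0.1, -0.4]
grip_width: 0.548
finger_force: 0.0
```

```bash
python3 - <<'E'
from h import *
s=r.get_state();print(s["time"],s["tool_pos"],s["tcp_rot"].round(3).tolist(),s["grip_width"],s["joint_pos"],s["wrist_force"])
m=camera_model("wrist");i=read_camera("wrist");cv2.imwrite("pics/w1.png",i);np.save("w1.npy",m["world_to_cam"])
print(proj(m,[.475,-.332,.058]))
cv2.imwrite("pics/w1v.png",cv2.resize(i,(800,600)))
E
```

```text
1.025 [ 0.47357702 -0.33173429  0.14865546] [[0.813, 0.583, -0.002], [0.583, -0.813, 0.001], [-0.001, -0.002, -1.0]] 0.5476844656541974 [ 32.3101343   35.11403507  -0.15155701 102.69770747   0.17136271
  42.29940491 -22.29526542] [-0.46215797 -0.1470374  -0.35645454]
[253.5478709  199.73256874]
```

View pics/w1v.png

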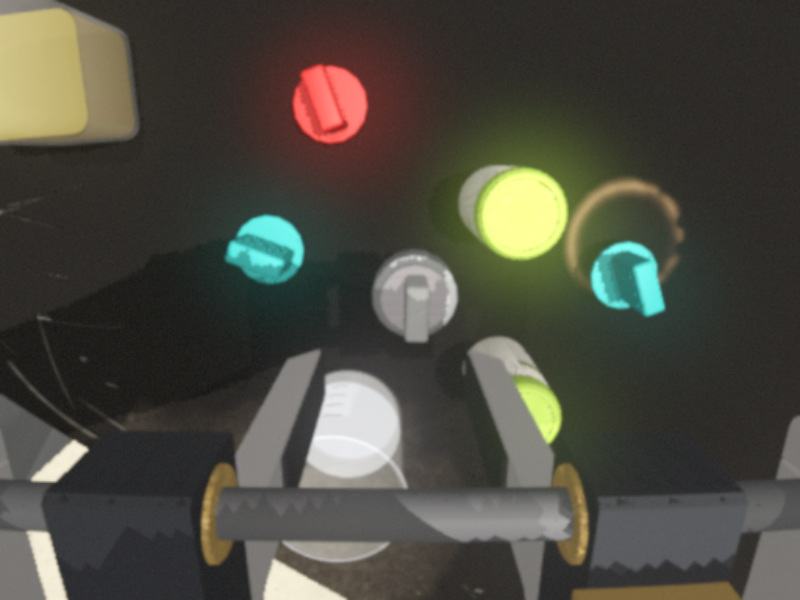

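The wrist view shows the post's collar at about (414,293) of the enlargement. Its tab is near column 416 and upright, so the yaw already matches. The jaw midline is at column 395, so I need to shift about 10 mm sideways. I'll measure that from pixels.

```bash
python3 - <<'E'
from h import *
m=camera_model("wrist");k=.64;mt=camera_model("top")
print("ring z.026",onz(m,414.5*k,294*k,.024).round(4),"tab top",onz(m,416*k,312*k,.058).round(4))
print("top ring",onz(mt,334.8,191.2,.023).round(4))
a=onz(m,416.5*k,280*k,.058);b=onz(m,416.5*k,342*k,.058);d=a-b
print("tab len",np.linalg.norm(d),"az",np.degrees(np.arctan2(d[1],d[0])))
g=cv2.cvtColor(cv2.imread("pics/w1.png"),6)
print(g[170:224:4,252:282].tolist())
E
```

```text
ring z.026 [ 0.4812 -0.3421  0.024 ] tab top [ 0.4803 -0.3421  0.058 ]
top ring [ 0.4766 -0.3417  0.023 ]
tab len 0.03314079118294247 az 36.20106365939334
[[186, 165, 151, 146, 144, 149, 151, 153, 156, 161, 166, 170, 175, 177, 176, 174, 170, 168, 164, 157, 153, 148, 147, 148, 149, 150, 152, 151, 151, 149], [165, 178, 186, 189, 190, 191, 190, 191, 189, 187, 188, 186, 187, 188, 187, 189, 187, 188, 188, 190, 190, 190, 190, 189, 188, 183, 174, 161, 153, 149], [185, 186, 185, 185, 185, 182, 170, 149, 135, 134, 135, 135, 134, 134, 133, 136, 135, 134, 134, 135, 148, 168, 183, 186, 186, 186, 185, 180, 179, 178], [186, 187, 185, 178, 166, 152, 138, 126, 128, 134, 139, 140, 137, 140, 139, 136, 136, 137, 139, 138, 140, 152, 172, 186, 187, 183, 169, 157, 152, 153], [161, 162, 154, 150, 150, 148, 135, 125, 152, 178, 188, 190, 190, 190, 191, 190, 191, 191, 191, 190, 189, 182, 168, 163, 169, 166, 157, 155, 153, 153], [151, 151, 151, 153, 152, 149, 134, 120, 131, 147, 157, 166, 176, 182, 189, 191, 191, 193, 192, 191, 186, 173, 164, 153, 154, 153, 153, 153, 154, 154], [149, 150, 148, 150, 150, 145, 1
[... 420 characters left out ...]
0], [146, 149, 149, 148, 148, 142, 126, 125, 144, 154, 156, 156, 155, 156, 155, 157, 156, 156, 156, 154, 150, 142, 141, 146, 151, 149, 149, 145, 134, 126], [112, 116, 121, 128, 133, 135, 129, 128, 143, 153, 156, 156, 156, 155, 155, 154, 153, 154, 154, 153, 149, 140, 129, 123, 121, 116, 109, 104, 96, 84], [49, 52, 60, 74, 82, 92, 103, 126, 144, 150, 154, 155, 154, 155, 154, 154, 154, 154, 154, 153, 146, 127, 91, 69, 62, 58, 55, 54, 54, 53], [48, 45, 48, 49, 46, 48, 52, 72, 100, 114, 118, 120, 121, 121, 122, 121, 121, 125, 122, 119, 108, 81, 56, 48, 49, 53, 55, 54, 53, 57], [48, 46, 48, 46, 48, 47, 49, 48, 46, 48, 47, 47, 48, 50, 47, 47, 45, 46, 48, 47, 46, 47, 46, 47, 47, 50, 53, 53, 54, 51]]
```

Request:
send_rows(increments=[6.5,-10.3,-20,0,0,0.01,-0.1,6.5,-10.3,-50,0,0,0.01,-0.1,6.5,-10.3,-80,0,0,0.01,-0.1,6.5,-10.3,-102,0,0,0.01,-0.1,6.5,-10.3,-102,0,0,0.01,0.2], force=25)

```text
time: 1.7
tool_pos: [0.4781, -0.3443, 0.0465]
tcp_rot: [[0.81, 0.587, -0.003], [0.587, -0.81, 0.0], [-0.002, -0.002, -1.0]]
wrist_force: [-0.7, 0.5, 0.7]
grip_width: 0.475
finger_force: 0.0
```

Request:
send_rows(increments=[0,0,0,0,0,0,1,0,0,0,0,0,0,1,0,0,0,0,0,0,1,0,0,0,0,0,0,1], force=25)

```text
time: 2.2
tool_pos: [0.4808, -0.3426, 0.0482]
tcp_rot: [[0.808, 0.59, 0.001], [0.59, -0.808, -0.0], [0.0, 0.001, -1.0]]
wrist_force: [-0.5, -0.4, 4.9]
grip_width: 0.129
finger_force: 25.0
```

Request:
send_rows(increments=[0,0,20,0,0,0,1,0,0,60,0,0,0,1,0,0,110,0,0,0,1,0,0,160,0,0,0,1,0,20,190,0,0,0,1])

```text
time: 2.82
tool_pos: [0.4808, -0.3244, 0.2401]
tcp_rot: [[0.809, 0.588, 0.003], [0.588, -0.809, -0.003], [0.001, 0.004, -1.0]]
wrist_force: [0.7, 0.4, -1.1]
grip_width: 0.127
finger_force: 25.0
```

Request:
send_rows(increments=[6,50,0,0,0,0.14,1,12,105,0,0,0,0.3,1,18,160,0,0,0,0.45,1,24,215,0,0,0,0.6,1,30,270,0,0,0,0.75,1])

```text
time: 3.45
tool_pos: [0.5105, -0.0507, 0.2376]
tcp_rot: [[0.184, 0.983, 0.0], [0.983, -0.184, -0.0], [-0.0, 0.0, -1.0]]
wrist_force: [0.0, -0.1, -1.4]
grip_width: 0.127
finger_force: 25.0
```

Request:
send_rows(increments=[6,50,0,0,0,0.13,1,12,95,0,0,0,0.25,1,18,125,0,0,0,0.34,1,18,135,-15,0,0,0.34,1,18,135,-30,0,0,0.34,1])

```text
time: 4.08
tool_pos: [0.5278, 0.0819, 0.206]
tcp_rot: [[-0.148, 0.989, -0.001], [0.989, 0.148, -0.001], [-0.001, -0.001, -1.0]]
wrist_force: [-0.8, -0.4, -1.4]
grip_width: 0.128
finger_force: 25.0
```

```bash
cat > look.py <<'E'
from h import *
import sys
s=r.get_state();print(s["time"],s["tool_pos"].round(4),s["tcp_rot"].round(3).tolist(),s["grip_width"],s["joint_pos"].round(1),s["wrist_force"].round(1))
m=camera_model("wrist");i=read_camera("wrist");n=sys.argv[1]
cv2.imwrite(f"pics/{n}.png",i);np.save(n+".npy",m,allow_pickle=True)
cv2.imwrite(f"pics/{n}v.png",cv2.resize(i,(800,600)))
E
python3 look.py w2
```

```text
4.075 [0.5278 0.0819 0.206 ] [[-0.148, 0.989, -0.001], [0.989, 0.148, -0.001], [-0.001, -0.001, -1.0]] 0.12803958347065383 [  1.   28.4 -18.9 105.9  12.1  47.7 -15.4] [-0.8 -0.4 -1.4]
```

View pics/w2v.png

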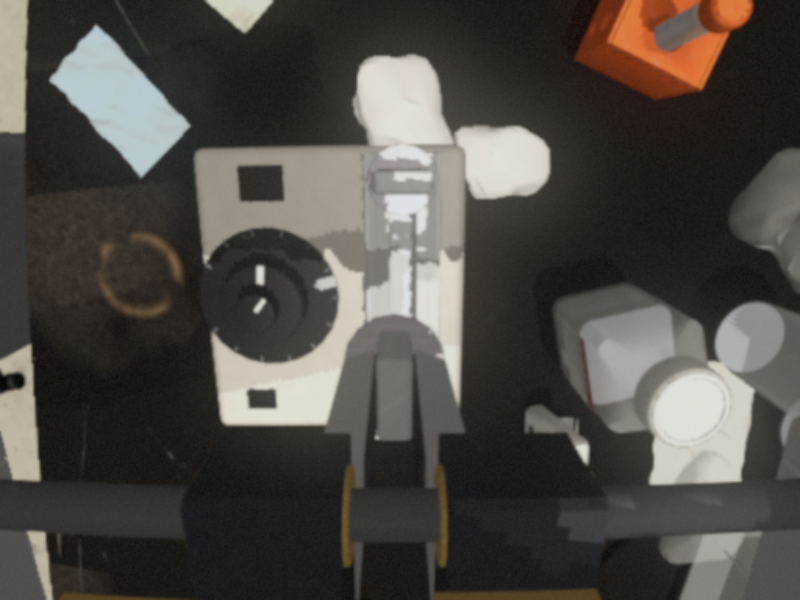

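The wrist view shows the slotted strut between columns 362 and 440 and the left fitted post's tab at about (403,181). The ring's rib is near (260,273), the knob's line near (260,305), and the metal set tab near (328,283). The held post covers the target.

```bash
python3 - <<'E'
from h import *
m=np.load("w2.npy",allow_pickle=True).item();k=.64
i=cv2.imread("pics/w2.png");g=cv2.cvtColor(i,6)
for v in (145,155,165,175,185,195): print(v,g[v,226:302].tolist())
P=lambda n,u,v,z:print(n,onz(m,u*k,v*k,z).round(4))
P("fitL tabtop L",375,181,.105);P("fitL tabtop R",432,181,.105);P("fitL c",403.5,181,.105)
P("rib",260,274,.069);P("tab",328,283,.049);P("plate",270,295,.047);P("FL",196,149,.045);P("BL",464,149,.045);P("FR",221,425,.045)
E
```

```text
145 [158, 156, 152, 149, 152, 155, 148, 144, 156, 160, 156, 152, 151, 149, 148, 148, 149, 150, 150, 150, 161, 184, 189, 158, 147, 149, 151, 151, 152, 152, 150, 148, 150, 153, 154, 153, 148, 138, 124, 135, 179, 211, 222, 223, 222, 216, 195, 164, 150, 152, 151, 151, 151, 155, 162, 158, 157, 162, 164, 164, 164, 164, 163, 164, 163, 163, 162, 157, 152, 145, 129, 100, 73, 60, 62, 64]
155 [125, 124, 126, 124, 123, 125, 128, 133, 148, 155, 157, 150, 150, 149, 148, 147, 149, 150, 150, 149, 149, 148, 145, 139, 145, 149, 149, 147, 144, 146, 148, 148, 150, 151, 152, 152, 149, 140, 126, 121, 131, 145, 151, 152, 153, 152, 151, 148, 149, 151, 150, 150, 152, 156, 161, 157, 155, 162, 162, 163, 163, 163, 161, 162, 162, 163, 161, 157, 150, 136, 115, 86, 64, 56, 56, 60]
165 [126, 125, 126, 129, 126, 125, 125, 121, 117, 120, 119, 121, 121, 120, 117, 118, 118, 118, 119, 117, 117, 121, 134, 168, 197, 205, 208, 210, 210, 208, 208, 208, 209, 210, 210, 199, 170, 131, 118, 118, 122, 129, 131, 133, 137, 138, 137, 136, 137, 138, 142, 147, 150, 153, 158, 184, 208, 216, 215, 211, 197, 170, 138, 129, 128, 129, 130,
[... 747 characters left out ...]
13, 211, 205, 198, 185, 162, 117, 72, 57, 55, 55, 58]
195 [206, 206, 206, 206, 205, 196, 169, 148, 173, 202, 208, 205, 200, 201, 198, 196, 199, 200, 198, 200, 199, 199, 197, 199, 204, 206, 207, 208, 209, 209, 209, 215, 221, 224, 224, 219, 199, 155, 125, 133, 179, 211, 220, 222, 222, 221, 220, 220, 222, 221, 221, 222, 223, 221, 215, 209, 212, 212, 213, 213, 213, 213, 213, 213, 213, 209, 204, 195, 180, 150, 99, 61, 55, 52, 56, 55]
fitL tabtop L [0.5084 0.146  0.105 ]
fitL tabtop R [0.5365 0.1503 0.105 ]
fitL c [0.5225 0.1481 0.105 ]
rib [0.4471 0.0808 0.069 ]
tab [0.486  0.0763 0.049 ]
plate [0.4496 0.0623 0.047 ]
FL [0.3955 0.1469 0.045 ]
BL [0.5572 0.1703 0.045 ]
FR [ 0.4225 -0.038   0.045 ]
```

Request:
send_rows(increments=[6,-37,0,0,0,0,1,11,-74,0,0,0,0,1,11,-74,0,0,0,0,1,11,-74,0,0,0,0,1])

```text
time: 4.62
tool_pos: [0.539, 0.0076, 0.207]
tcp_rot: [[-0.147, 0.989, -0.001], [0.989, 0.147, 0.0], [0.0, -0.001, -1.0]]
wrist_force: [0.1, -0.4, -0.9]
grip_width: 0.126
finger_force: 25.0
```

```bash
python3 look.py w3; python3 - <<'E'
from h import *
m=np.load("w2.npy",allow_pickle=True).item()
for v in (155,175,195): print("slot",onz(m,257.2,v,.069).round(4))
E
```

```text
4.625 [0.539  0.0076 0.207 ] [[-0.147, 0.989, -0.001], [0.989, 0.147, 0.0], [0.0, -0.001, -1.0]] 0.12566350324949058 [  8.9  28.7 -18.7 105.2  12.   48.1  -7.2] [ 0.1 -0.4 -0.9]
slot [0.5277 0.112  0.069 ]
slot [0.5306 0.0936 0.069 ]
slot [0.5335 0.0746 0.069 ]
```

View pics/w3v.png

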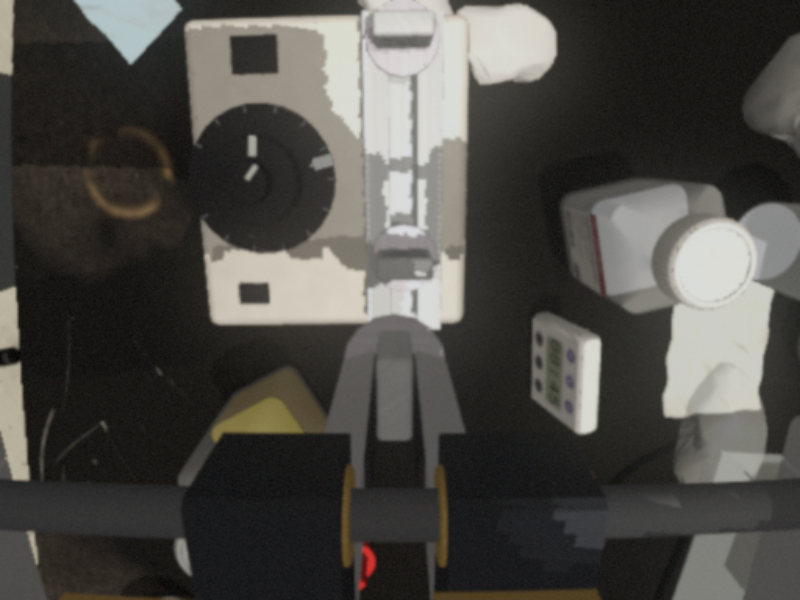

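The second wrist view shows both fitted posts, with tab tops near (403,26) and (403,263), and the dial well below the camera. The rib is at (252,146), the knob line at (252,172), and the metal tab at (321,162).

```bash
python3 - <<'E'
from h import *
i=cv2.imread("pics/w3.png");g=cv2.cvtColor(i,6)
for c in ((243,252),(262,272)):
  print(c,"L",g[0:42,c[0]:c[1]].mean(1).astype(int).tolist());print("R",list(zip(range(140,186),g[140:186,c[0]:c[1]].mean(1).astype(int).tolist())))
print(g[14,226:292].tolist());print(g[174,226:292].tolist())
m=np.load("w3.npy",allow_pickle=True).item();k=.64
T=np.linalg.inv(m["world_to_cam"]);print("nadir px",proj(m,[T[0,3],T[1,3],0]),T[:3,3])
cv2.imwrite("pics/d3.png",cv2.resize(i[55:170,115:285],(800,541),interpolation=cv2.INTER_CUBIC))
E
```

```text
(243, 252) L [206, 207, 204, 204, 206, 203, 195, 193, 203, 208, 209, 210, 211, 211, 212, 213, 213, 214, 214, 213, 205, 189, 160, 126, 104, 96, 97, 103, 100, 104, 129, 166, 190, 201, 207, 211, 212, 212, 212, 212, 212, 212]
R [(140, 160), (141, 160), (142, 161), (143, 163), (144, 165), (145, 167), (146, 168), (147, 171), (148, 169), (149, 159), (150, 146), (151, 141), (152, 141), (153, 141), (154, 140), (155, 140), (156, 140), (157, 139), (158, 133), (159, 116), (160, 97), (161, 90), (162, 85), (163, 86), (164, 91), (165, 101), (166, 109), (167, 112), (168, 113), (169, 113), (170, 113), (171, 114), (172, 113), (173, 112), (174, 112), (175, 112), (176, 112), (177, 110), (178, 111), (179, 121), (180, 140), (181, 166), (182, 185), (183, 193), (184, 195), (185, 196)]
(262, 272) L [203, 205, 206, 207, 204, 197, 190, 194, 203, 208, 209, 210, 211, 212, 213, 214, 215, 216, 216, 214, 204, 186, 153, 120, 105, 102, 101, 102, 100, 108, 143, 181, 202, 211, 214, 214, 214, 215, 215, 215, 215, 214]
R [(140, 169), (141, 169), (142, 168), (143, 168), (144, 181), (145, 198), (146, 204), (147, 205), (148,
[... 479 characters left out ...]
6, 179, 156, 146, 144, 144, 150, 182, 202, 211, 212, 212, 211, 213, 212, 212, 212, 213, 213, 214, 214, 213, 213, 214, 215, 215, 216, 215, 213, 213, 213, 213, 214, 214, 214, 215, 214, 214, 214, 213, 212, 212, 213, 213, 204, 190, 175, 187, 203, 209, 212, 214, 216, 216, 214, 217, 218, 217, 218, 218]
[207, 204, 205, 203, 203, 204, 199, 180, 138, 116, 115, 115, 114, 110, 104, 103, 110, 111, 114, 112, 113, 111, 112, 114, 113, 113, 112, 112, 113, 114, 114, 115, 115, 115, 116, 112, 112, 113, 126, 160, 189, 197, 198, 190, 179, 171, 155, 129, 115, 113, 126, 161, 190, 202, 207, 203, 201, 209, 212, 212, 211, 212, 212, 211, 212, 210]
nadir px [252.08015202 102.31856534] [0.52739381 0.08344094 0.37195448]
```

View pics/d3.png

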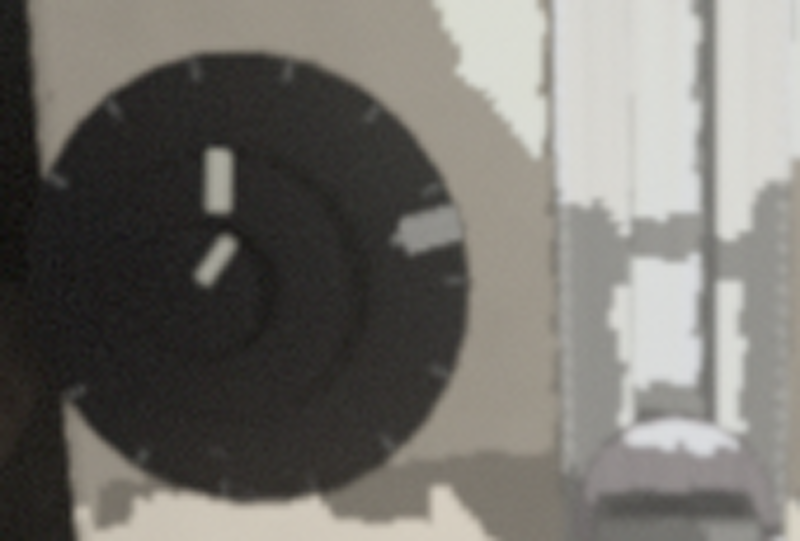

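```bash
python3 - <<'E'
from h import *
m=np.load("w3.npy",allow_pickle=True).item();m2=np.load("w2.npy",allow_pickle=True).item()
L=onz(m,257.5,14,.105);R=onz(m,257.5,172,.105);d=L-R
yaw=np.degrees(np.arctan2(-d[0],d[1]));print(L,R,np.linalg.norm(d),yaw,"mid",(L+R)/2)
for v in (50,75,100,125): print("slot",onz(m,257.2,v,.069).round(4))
T=(L+R)/2;c,s=np.cos(np.radians(yaw)),np.sin(np.radians(yaw));ex=np.array([c,s]);ey=np.array([-s,c])
D=T[:2]-.087*ex-.015*ey;print("dial from target",D)
nx=lambda x,y:(115+x*170/800,55+y*115/541)
pc=onz(m,*nx(250,275),.047);print("dial from plate",pc)
f=lambda n,x,y,z:(lambda p:print(n,p.round(4),*[ (np.linalg.norm(p[:2]-q)*1000,yaw-np.degrees(np.arctan2(*(p[:2]-q)[::-1]))) for q in (D,pc[:2])]))(onz(m,*nx(x,y),z))
f("rib",219,181,.069);f("tab",432,229,.0495);f("knob",216,260,.0835)
E
```

```text
[0.52189188 0.14740737 0.105     ] [0.53993227 0.02943214 0.105     ] 0.11934659399393155 8.694133173787419 mid [0.53091207 0.08841976 0.105     ]
slot [0.5253 0.1274 0.069 ]
slot [0.5284 0.107  0.069 ]
slot [0.5316 0.0861 0.069 ]
slot [0.5348 0.0646 0.069 ]
dial from target [0.44717915 0.06044123]
dial from plate [0.44938496 0.06170628 0.047     ]
rib [0.4473 0.0796 0.069 ] (np.float64(19.190920996566348), np.float64(-81.06795596279584)) (np.float64(18.05135408336623), np.float64(-88.06997179863797))
tab [0.4854 0.076  0.0495] (np.float64(41.314396399042145), np.float64(-13.481273297010903)) (np.float64(38.79574160456156), np.float64(-12.98074815482171))
knob [0.4518 0.0659 0.0835] (np.float64(7.165888594032525), np.float64(-41.451689897346455)) (np.float64(4.861970057471287), np.float64(-51.91140967412))
```

Request:
send_rows(increments=[-4,40,0,0,0,0.004,1,-8,81,0,0,0,0.004,1,-8,81,-30,0,0,0.004,1,-8,81,-70,0,0,0.004,1,-8,81,-70,0,0,0.004,1])

```text
time: 5.3
tool_pos: [0.5289, 0.0899, 0.1353]
tcp_rot: [[-0.155, 0.988, -0.006], [0.988, 0.155, -0.001], [-0.0, -0.006, -1.0]]
wrist_force: [-0.3, -0.2, -0.9]
grip_width: 0.126
finger_force: 25.0
```

```bash
python3 - <<'E'
from h import *
m=np.load("w3.npy",allow_pickle=True).item();k=.64
t=np.array([.539,.0076]);x=np.array([-.147,.989])
print("tab near end",(onz(m,395*k,441*k,.217)[:2]-t)@x,"collar edge",(onz(m,395*k,316*k,.185)[:2]-t)@x)
print(r.get_state()["tool_pos"],r.get_state()["wrist_force"])
E
```

```text
tab near end -0.014082522928585361 collar edge 0.019951493333111397
[0.52890808 0.08994191 0.13534225] [-0.28489387 -0.24955674 -0.87736985]
```

Request:
send_rows(increments=[0,0,-5,0,0,0,1,0,0,-5,0,0,0,1])

```text
time: 5.55
tool_pos: [0.5323, 0.0898, 0.1335]
tcp_rot: [[-0.153, 0.988, 0.002], [0.988, 0.153, 0.0], [0.0, 0.002, -1.0]]
wrist_force: [0.0, 0.0, -1.0]
grip_width: 0.125
finger_force: 25.0
```

Request:
send_rows(increments=[-0.8,-1.2,0,0,0,0,1,-0.8,-1.2,0,0,0,0,1,-0.8,-1.2,0,0,0,0,1])

```text
time: 5.92
tool_pos: [0.5309, 0.0882, 0.1328]
tcp_rot: [[-0.153, 0.988, 0.001], [0.988, 0.153, 0.0], [0.0, 0.001, -1.0]]
wrist_force: [-0.8, 0.1, -2.2]
grip_width: 0.127
finger_force: 25.0
```

Request:
send_rows(increments=[0,0,-6,0,0,0,1,0,0,-12,0,0,0,1,0,0,-18,0,0,0,1,0,0,-22,0,0,0,1,0,0,-24,0,0,0,1])

```text
time: 6.55
tool_pos: [0.5306, 0.0883, 0.1081]
tcp_rot: [[-0.153, 0.988, -0.0], [0.988, 0.153, -0.0], [0.0, -0.0, -1.0]]
wrist_force: [0.7, 0.2, -0.3]
grip_width: 0.124
finger_force: 25.0
```

Request:
send_rows(increments=[0,0,-3,0,0,0,1,0,0,-6,0,0,0,1,0,0,-8,0,0,0,1,0,0,-8,0,0,0,1])

```text
time: 7.05
tool_pos: [0.5307, 0.0883, 0.1004]
tcp_rot: [[-0.153, 0.988, -0.0], [0.988, 0.153, -0.0], [0.0, -0.0, -1.0]]
wrist_force: [0.9, 0.7, -1.3]
grip_width: 0.127
finger_force: 25.0
```

Request:
send_rows(increments=[0,0,-2,0,0,0,1,0,0,-4,0,0,0,1,0,0,-5,0,0,0,1,0,0,-5,0,0,0,1])

```text
time: 7.55
tool_pos: [0.5307, 0.0883, 0.0954]
tcp_rot: [[-0.153, 0.988, -0.0], [0.988, 0.153, 0.0], [0.0, -0.0, -1.0]]
wrist_force: [0.3, 0.1, -0.4]
grip_width: 0.124
finger_force: 25.0
```

Request:
send_rows(increments=[0,0,-1,0,0,0,1,0,0,-1.5,0,0,0,1,0,0,-1.5,0,0,0,1])

```text
time: 7.92
tool_pos: [0.5308, 0.0883, 0.0952]
tcp_rot: [[-0.153, 0.988, 0.001], [0.988, 0.153, -0.0], [-0.0, 0.001, -1.0]]
wrist_force: [-2.8, -0.0, 10.5]
grip_width: 0.125
finger_force: 25.0
```

Request:
send_rows(increments=[0.3,0,1,0,0,0.16,1,0.3,0,1,0,0,0.32,1,0.3,0,1,0,0,0.48,1,0.3,0,1,0,0,0.64,1,0.3,0,1,0,0,0.8,1])

```text
time: 8.55
tool_pos: [0.5313, 0.0885, 0.0952]
tcp_rot: [[-0.819, 0.574, 0.001], [0.574, 0.819, 0.0], [-0.0, 0.001, -1.0]]
wrist_force: [0.4, -0.5, -1.0]
grip_width: 0.128
finger_force: 25.0
```

Request:
send_rows(increments=[0,0,0,0,0,0.16,1,0,0,0,0,0,0.32,1,0,0,0,0,0,0.48,1,0,0,0,0,0,0.64,1,0,0,0,0,0,0.766,1])

```text
time: 9.18
tool_pos: [0.5314, 0.0884, 0.0952]
tcp_rot: [[-0.988, -0.153, 0.001], [-0.153, 0.988, 0.0], [-0.001, 0.0, -1.0]]
wrist_force: [0.5, 0.5, -0.6]
grip_width: 0.124
finger_force: 25.0
```

Request:
send_rows(increments=[0,0,0,0,0,0,1,0,0,-1,0,0,0,1,0,0,-1,0,0,0,1])

```text
time: 9.55
tool_pos: [0.5314, 0.0884, 0.0952]
tcp_rot: [[-0.989, -0.146, 0.001], [-0.146, 0.989, -0.001], [-0.001, -0.001, -1.0]]
wrist_force: [-2.6, -0.1, 9.5]
grip_width: 0.126
finger_force: 25.0
```

Request:
send_rows(increments=[0,0,1,0,0,0,0.5,0,0,1,0,0,0,0.3,0,0,1,0,0,0,0.3,0,0,1,0,0,0,0.3])

```text
time: 10.05
tool_pos: [0.531, 0.0882, 0.0948]
tcp_rot: [[-0.989, -0.148, -0.0], [-0.148, 0.989, -0.0], [0.0, 0.0, -1.0]]
wrist_force: [0.7, 0.6, -1.1]
grip_width: 0.348
finger_force: 0.0
```

Request:
send_rows(increments=[0,0,20,0,0,0,0.3,0,0,45,0,0,0,0.3,-10,-5,80,0,0,0,0.2,-40,-12,115,0,0,0,0,-40,-12,115,0,0,0,0])

```text
time: 10.68
tool_pos: [0.4909, 0.0762, 0.2119]
tcp_rot: [[-0.989, -0.149, 0.003], [-0.149, 0.989, -0.001], [-0.003, -0.001, -1.0]]
wrist_force: [2.1, -0.2, 0.4]
grip_width: 0.497
finger_force: 0.0
```

```bash
python3 look.py w4
```

```text
10.675 [0.4909 0.0762 0.2119] [[-0.989, -0.149, 0.003], [-0.149, 0.989, -0.001], [-0.003, -0.001, -1.0]] 0.4972703054039923 [ 21.1  30.9 -49.1 110.7  29.7  51.7  55.5] [ 2.1 -0.2  0.4]
```

View pics/w4v.png

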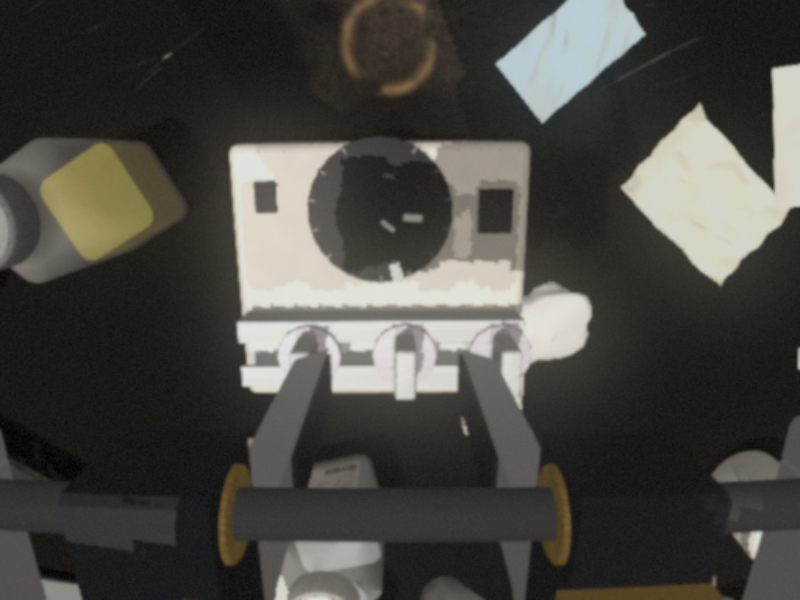

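The new post stands crosswise midway between the two fitted posts, at about (404,365). The dial plate centre is near (380,210), with the rib at (412,217), the knob line at (388,227) and the set tab at (396,271).

```bash
cat > dial.py <<'E'
from h import *
import sys
def meas(n,yaw=8.5,D=None):
    m=np.load(n+".npy",allow_pickle=True).item();i=cv2.imread(f"pics/{n}.png");g=cv2.cvtColor(i,6)
    # plate disc: dark pixels round the expected dial centre
    c0=proj(m,[.4478,.061,.047]);rp=np.linalg.norm(proj(m,[.4478+.046,.061,.047])-c0)
    yy,xx=np.mgrid[:384,:512];near=np.hypot(xx-c0[0],yy-c0[1])<rp*1.02
    dk=((g<95)&near).astype(np.uint8)
    k=max(cv2.findContours(dk,0,1)[0],key=cv2.contourArea);(u,v),rad=cv2.minEnclosingCircle(cv2.convexHull(k))
    pc=onz(m,u,v,.047);print("plate",pc.round(4),"rad",rad,rp)
    D=pc[:2] if D is None else np.array(D)
    br=((g>110)&near).astype(np.uint8)
    for c in cv2.findContours(br,0,1)[0]:
        if 4<cv2.contourArea(c)<300:
            (a,b),wh,an=cv2.minAreaRect(c)
            o=[f"px {a:.1f},{b:.1f} wh {wh[0]:.0f}x{wh[1]:.0f}"]
            for nm,z in (("rib",.069),("tab",.0495),("knob",.0835)):
                p=onz(m,a,b,z)[:2]-D;o.append(f"{nm} r{np.linalg.norm(p)*1e3:.1f} ang {yaw-np.degrees(np.arctan2(p[1],p[0])):.1f}")
            print(*o)
if __name__=="__main__": 
    meas(sys.argv[1]);meas(sys.argv[1],D=[.4478,.061])
E
python3 dial.py w3; python3 dial.py w4
```

```text
plate [0.4478 0.061  0.047 ] rad 48.93269729614258 48.028218633081565
px 154.6,156.2 wh 56x10 rib r38.1 ang 101.7 tab r42.5 ang 108.5 knob r35.2 ang 95.6
px 160.4,109.9 wh 3x11 rib r4.4 ang -85.7 tab r6.3 ang -141.3 knob r6.3 ang -47.6
px 161.0,93.0 wh 12x4 rib r19.0 ang -84.7 tab r19.8 ang -99.9 knob r19.4 ang -73.2
px 201.8,92.5 wh 61x15 rib r42.4 ang -26.7 tab r40.2 ang -29.2 knob r44.1 ang -25.0
plate [0.4478 0.061  0.047 ] rad 48.93269729614258 48.028218633081565
px 154.6,156.2 wh 56x10 rib r38.1 ang 101.7 tab r42.6 ang 108.5 knob r35.2 ang 95.6
px 160.4,109.9 wh 3x11 rib r4.3 ang -85.7 tab r6.3 ang -141.7 knob r6.2 ang -47.3
px 161.0,93.0 wh 12x4 rib r19.0 ang -84.7 tab r19.8 ang -99.9 knob r19.3 ang -73.2
px 201.8,92.5 wh 61x15 rib r42.4 ang -26.6 tab r40.1 ang -29.1 knob r44.1 ang -24.9
plate [0.4466 0.0608 0.047 ] rad 45.77399826049805 45.54712153590944
px 247.8,144.3 wh 8x2 rib r8.5 ang -31.5 tab r10.6 ang -23.3 knob r7.1 ang -40.7
px 240.0,164.4 wh 89x34 rib r26.3 ang 6.3 tab r30.0 ang 6.9 knob r23.5 ang 5.7
px 263.9,139.4 wh 10x4 rib r19.5 ang -81.9 tab r20.6 ang -76.1 knob r18.8 ang -86.6
px 199.5,128.0 wh 2x3 rib r40.3 ang 100.9 tab r43.1 ang 98.1 knob r38.3 ang 103.2
plate [0.4466 0.0608 0.047 ] rad 45.77399826049805 45.54712153590944
px 247.8,144.3 wh 8x2 rib r7.5 ang -35.9 tab r9.5 ang -25.8 knob r6.2 ang -47.4
px 240.0,164.4 wh 89x34 rib r25.1 ang 6.7 tab r28.8 ang 7.3 knob r22.3 ang 6.1
px 263.9,139.4 wh 10x4 rib r19.3 ang -85.4 tab r20.3 ang -79.3 knob r18.7 ang -90.2
px 199.5,128.0 wh 2x3 rib r40.6 ang 102.5 tab r43.3 ang 99.6 knob r38.7 ang 104.9
```

Request:
send_rows(increments=[-22,-8,0,0,0,0,-0.3,-43.4,-15.2,-20,0,0,0,-0.55,-43.4,-15.2,-60,0,0,0,-0.55,-43.4,-15.2,-90,0,0,0,-0.55,-43.4,-15.2,-90,0,0,0,-0.55], force=15)

```text
time: 11.35
tool_pos: [0.4462, 0.061, 0.1176]
tcp_rot: [[-0.989, -0.149, -0.005], [-0.149, 0.989, -0.0], [0.005, 0.001, -1.0]]
wrist_force: [0.1, -0.6, 0.0]
grip_width: 0.772
finger_force: 0.0
```

Request:
send_rows(increments=[0,0,0,0,0,0,-0.55,0,0,-5,0,0,0,-0.55,0,0,-5,0,0,0,-0.55])

```text
time: 11.72
tool_pos: [0.448, 0.061, 0.1153]
tcp_rot: [[-0.989, -0.148, 0.001], [-0.148, 0.989, -0.0], [-0.001, -0.0, -1.0]]
wrist_force: [0.6, -0.6, -0.2]
grip_width: 0.775
finger_force: 0.0
```

Request:
send_rows(increments=[0,0,-12,0,0,0,-0.55,0,0,-25,0,0,0,-0.55,0,0,-38,0,0,0,-0.55,0,0,-47.5,0,0,0,-0.55,0,0,-47.5,0,0,0,-0.55])

```text
time: 12.35
tool_pos: [0.447, 0.0612, 0.0666]
tcp_rot: [[-0.989, -0.149, -0.002], [-0.149, 0.989, -0.0], [0.002, -0.0, -1.0]]
wrist_force: [0.6, 0.9, -0.0]
grip_width: 0.774
finger_force: 0.0
```

Request:
send_rows(increments=[0,0,0,0,0,0,-0.2,0,0,0,0,0,0,0,0,0,0,0,0,0,0.2,0,0,0,0,0,0,0.2], force=15)

```text
time: 12.85
tool_pos: [0.448, 0.0603, 0.0678]
tcp_rot: [[-0.989, -0.148, 0.001], [-0.148, 0.989, -0.001], [-0.001, -0.001, -1.0]]
wrist_force: [1.5, -2.2, 2.8]
grip_width: 0.549
finger_force: 15.0
```

Request:
send_rows(increments=[0,0,0,0,0,-0.155,0.2,0,0,0,0,0,-0.31,0.2,0,0,0,0,0,-0.465,0.2,0,0,0,0,0,-0.62,0.2,0,0,0,0,0,-0.62,0.2])

```text
time: 13.48
tool_pos: [0.448, 0.0603, 0.0678]
tcp_rot: [[-0.892, 0.453, 0.001], [0.453, 0.892, -0.001], [-0.001, -0.001, -1.0]]
wrist_force: [0.4, -4.6, 3.7]
grip_width: 0.55
finger_force: 15.0
```

Request:
send_rows(increments=[0,0,0,0,0,-0.155,0.2,0,0,0,0,0,-0.31,0.2,0,0,0,0,0,-0.465,0.2,0,0,0,0,0,-0.62,0.2,0,0,0,0,0,-0.62,0.2])

```text
time: 14.1
tool_pos: [0.448, 0.0604, 0.0677]
tcp_rot: [[-0.464, 0.886, 0.001], [0.886, 0.464, -0.001], [-0.001, 0.0, -1.0]]
wrist_force: [2.6, -5.1, 5.7]
grip_width: 0.551
finger_force: 15.0
```

Request:
send_rows(increments=[0,0,0,0,0,0,0.2,0,0,0,0,0,0,-0.55,0,0,0,0,0,0,-0.55,0,0,0,0,0,0,-0.55])

```text
time: 14.6
tool_pos: [0.4474, 0.0617, 0.0673]
tcp_rot: [[-0.463, 0.886, -0.001], [0.886, 0.463, 0.001], [0.001, -0.0, -1.0]]
wrist_force: [0.1, 0.2, -0.0]
grip_width: 0.767
finger_force: 0.0
```

Request:
send_rows(increments=[0,0,25,0,0,0,-0.55,0,0,60,0,0,0,-0.55,0,0,110,0,0,0,-0.55,25,-50,130,0,0,0,-0.55,25,-50,130,0,0,0,-0.55])

```text
time: 15.22
tool_pos: [0.4751, 0.0072, 0.1988]
tcp_rot: [[-0.456, 0.89, 0.004], [0.89, 0.456, -0.001], [-0.003, 0.003, -1.0]]
wrist_force: [0.4, 0.4, -0.8]
grip_width: 0.776
finger_force: 0.0
```

Request:
send_rows(increments=[0,0,0,0,0,0,-0.55,0,0,0,0,0,0,-0.55])

```text
time: 15.48
tool_pos: [0.4716, 0.0123, 0.1968]
tcp_rot: [[-0.464, 0.886, -0.002], [0.886, 0.464, 0.001], [0.001, -0.001, -1.0]]
wrist_force: [0.3, 0.1, 0.6]
grip_width: 0.773
finger_force: 0.0
```

```bash
python3 look.py w5; python3 - <<'E'
from h import *
m=np.load("w5.npy",allow_pickle=True).item();c=proj(m,[.4475,.061,.06]);print(c)
i=cv2.imread("pics/w5.png");u,v=c.astype(int);x0,y0=max(u-80,0),max(v-60,0);print(x0,y0)
cv2.imwrite("pics/d5.png",cv2.resize(i[y0:y0+120,x0:x0+160],(800,600),interpolation=cv2.INTER_CUBIC))
E
```

```text
15.475 [0.4716 0.0123 0.1968] [[-0.464, 0.886, -0.002], [0.886, 0.464, 0.001], [0.001, -0.001, -1.0]] 0.7729936258590514 [ 14.6  25.4 -27.  115.4  16.5  43.    5.2] [0.3 0.1 0.6]
[253.78622915 128.30285151]
173 68
```

View pics/d5.png

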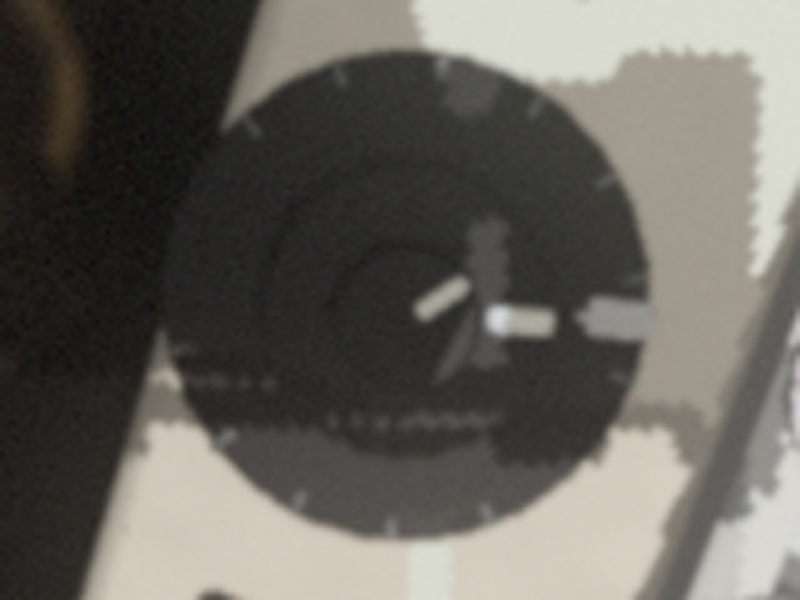

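The crop shows the rib at about (521,321), nearly in line with the set tab at (616,318). The knob line at (441,298) is unturned. I'll work out the remaining angle.

```bash
python3 - <<'E'
from h import *
m=np.load("w5.npy",allow_pickle=True).item();i=cv2.imread("pics/w5.png");g=cv2.cvtColor(i,6)
n=lambda x,y:((x+.5)/5-.5+173,(y+.5)/5-.5+68)
A=lambda p,D:8.5-np.degrees(np.arctan2(p[1]-D[1],p[0]-D[0]))
pc=onz(m,*n(407,295),.047)[:2];print("plate",pc)
def blob(x0,x1,y0,y1,t):
    a,b=n(x0,y0);c,d=n(x1,y1);a,b,c,d=map(round,(a,b,c,d))
    w=np.clip(g[b:d,a:c].astype(float)-t,0,None)>0;yy,xx=np.nonzero(w);return xx+a,yy+b
R=blob(470,570,295,345,125);T=blob(575,640,290,345,115);K=blob(405,475,270,325,110)
for nm,(x,y),z in (("rib",R,.069),("tab",T,.0495),("knob",K,.0835)):
    P=np.array([onz(m,u,v,z)[:2] for u,v in zip(x,y)]);c=P.mean(0);d=np.linalg.svd(P-c)[2][0];d*=np.sign(d[0])
    print(nm,len(x),c.round(4),"dir",8.5-np.degrees(np.arctan2(d[1],d[0])),[ (round(np.linalg.norm(c-D)*1e3,1),round(A(c,D),1)) for D in (pc,np.array([.4475,.061]),np.array([.4475,.0605]),np.array([.4485,.0605]))])
E
```

```text
plate [0.44745039 0.06165746]
rib 70 [0.4657 0.0679] dir -16.0146176992173 [(np.float64(19.3), np.float64(-10.5)), (np.float64(19.5), np.float64(-12.4)), (np.float64(19.7), np.float64(-13.7)), (np.float64(18.8), np.float64(-14.9))]
tab 76 [0.4833 0.0758] dir -6.2876247795158715 [(np.float64(38.5), np.float64(-13.0)), (np.float64(38.7), np.float64(-13.9)), (np.float64(38.9), np.float64(-14.6)), (np.float64(38.0), np.float64(-15.2))]
knob 41 [0.4513 0.066 ] dir -51.88553018377169 [(np.float64(5.8), np.float64(-39.8)), (np.float64(6.3), np.float64(-44.2)), (np.float64(6.7), np.float64(-46.8)), (np.float64(6.2), np.float64(-54.4))]
```

```bash
python3 - <<'E'
from h import *
from scipy.optimize import least_squares
from scipy.ndimage import map_coordinates
def fit(nm):
    m=np.load(nm+".npy",allow_pickle=True).item();g=cv2.GaussianBlur(cv2.cvtColor(cv2.imread(f"pics/{nm}.png"),6),(3,3),0).astype(float)
    D=np.array([.4475,.0612]);P=[];rs=np.arange(.042,.052,.0002)
    for a in np.radians(np.arange(0,360,2)):
        q=np.array([proj(m,[D[0]+r_*np.cos(a),D[1]+r_*np.sin(a),.047]) for r_ in rs])
        v=map_coordinates(g,[q[:,1],q[:,0]],order=1);d=np.diff(v);k=d.argmax()
        if d[k]>3 and v[:5].max()<90 and 2<k<len(d)-3: P.append(D+rs[k]*np.array([np.cos(a),np.sin(a)]))
    P=np.array(P)
    s=least_squares(lambda p:np.hypot(*(P-p[:2]).T)-p[2],[*D,.046],loss="soft_l1",f_scale=.0004)
    print(nm,len(P),s.x.round(5),"res",np.median(abs(s.fun)))
    return s.x[:2]
A=lambda p,D:8.5-np.degrees(np.arctan2(p[1]-D[1],p[0]-D[0]))
D5=fit("w5");D3=fit("w3");fit("w4")
print("rib5",A([.4657,.0679],D5),"tab5",A([.4833,.0758],D5),"tab3",A([.4854,.076],D3))
m=np.load("w5.npy",allow_pickle=True).item()
g=cv2.cvtColor(cv2.imread("pics/w5.png"),6)
print(g[126:139,266:306].tolist())
E
```

```text
w5 127 [0.44802 0.06033 0.04515] res 0.00019225460887725698
w3 143 [0.44846 0.0603  0.0452 ] res 0.0001668897395825722
w4 93 [0.44779 0.06025 0.04511] res 0.0002272920495563699
rib5 -14.667464216047023 tab5 -15.171254469299978 tab3 -14.529935887376208
[[99, 64, 70, 76, 83, 81, 78, 71, 55, 50, 51, 51, 51, 49, 48, 48, 49, 48, 51, 53, 52, 49, 54, 54, 55, 60, 66, 66, 65, 62, 60, 60, 58, 60, 60, 68, 100, 135, 152, 153], [68, 55, 67, 77, 82, 83, 78, 68, 54, 50, 50, 50, 49, 48, 50, 48, 50, 50, 50, 51, 55, 55, 52, 56, 68, 91, 101, 103, 100, 96, 90, 83, 79, 78, 75, 80, 104, 135, 151, 153], [51, 54, 64, 77, 88, 100, 99, 92, 83, 71, 65, 61, 62, 58, 60, 53, 54, 52, 51, 51, 52, 51, 53, 60, 83, 119, 137, 137, 135, 130, 124, 119, 115, 114, 112, 110, 121, 140, 151, 152], [55, 60, 61, 78, 112, 147, 164, 161, 147, 122, 110, 105, 102, 98, 93, 87, 83, 71, 56, 51, 51, 56, 65, 75, 100, 129, 142, 145, 145, 143, 140, 142, 140, 140, 139, 141, 141, 143, 148, 152], [61, 70, 67, 86, 142, 186, 205, 204, 188, 164, 152, 148, 144, 143, 137, 134, 126, 102, 68, 49, 49, 63, 86, 106, 120, 137, 146, 146, 146, 146, 146, 
[... 793 characters left out ...]
, 147, 149, 151, 151], [79, 71, 69, 78, 85, 95, 105, 110, 96, 82, 83, 88, 90, 92, 98, 97, 90, 75, 56, 53, 53, 51, 55, 56, 71, 88, 96, 101, 103, 108, 117, 126, 131, 128, 128, 132, 143, 149, 152, 152], [80, 70, 73, 80, 82, 84, 86, 72, 60, 53, 52, 54, 51, 56, 56, 53, 55, 52, 55, 50, 55, 53, 52, 54, 55, 58, 64, 69, 69, 70, 76, 82, 84, 87, 89, 106, 134, 150, 152, 152], [77, 68, 71, 80, 84, 81, 75, 66, 55, 48, 51, 52, 49, 52, 48, 50, 49, 52, 53, 54, 52, 52, 53, 55, 53, 54, 54, 53, 55, 52, 57, 59, 58, 57, 68, 104, 136, 150, 153, 152], [72, 70, 77, 81, 82, 82, 77, 71, 59, 51, 51, 49, 51, 50, 49, 50, 50, 50, 52, 54, 52, 50, 54, 53, 53, 56, 55, 54, 57, 55, 55, 54, 56, 57, 76, 114, 142, 150, 153, 154]]
```

```bash
python3 -c "
from rig import r
print(r.get_state()['time'],r.close_job())"
```

```text
the job is handed in; nothing more can be done
15.525 None
```

The job is handed in at 15.5 s. The spare post sits crosswise midway between the two fitted ones, collar down on the strut. I didn't tug it to confirm the head is caught under the lips. The outer ring's rib lines up with the set tab to within about 1°, the inner knob hasn't turned, and no move touched the bottle, jars or beaker.

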